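# Find the switch key left latched on the electronics bench and release it

## Robot

A 6-joint arm with a two-finger parallel gripper is mounted at the origin on the work surface. World frame = base frame: x ahead of the robot, y to its left, z up, the work surface at z = 0. Lengths are in mm, angles in rad, forces in N, time in s.
With the tool pointing down it reaches from about 300 to 775 mm from the base axis. Payload 14.6 kg.
Tool frame: the origin (TCP) lies between the finger pads; the fingertips stand 8 mm ahead of it and the grasp point (between the pads) lies 11 mm behind it; z points along the fingers, y is the direction in which the jaws open and shut (so a half turn about z gives the same grasp; the last joint's range is limited). The gripper opens to 94 mm and grips with 3 to 60 N. Pads are 16 mm wide; open, the fingers measure 119 mm over their backs; the gripper's body (75 mm by 177 mm) begins 78 mm behind the grasp point.
Start: joints at [1.167, 0.3, 1.521, -0, 1.321, -0.067], TCP at [181.755, 519.09, 213.446] pointing down, gripper open.
Joint ranges: [-3.03, 3.03], [-0.79, 2.21], [0.23, 2.52], [-1.04, 4.18], [0, 3.07], [-2.55, 2.55]. Speed limits (rad/s): [2.22, 2.22, 2.57, 3.14, 3.14, 3.14].

## Interface

Orientations are given as [roll, pitch, yaw] about the fixed x, y, z axes, in that order (R = Rz(yaw) Ry(pitch) Rx(roll)).
In Python, from cell import manip gives the robot as it stands. The module is installed in compiled form; this text tells all that it offers.
- The arm moves only by the tool send_rows, never from a script. Its argument "series" is a list that holds one entry, the list of rows, each a list of 5 numbers: the opening, from 0 (shut) to 1 (fully open), then the shift along the tool's x, y, z in mm, then the turn about the tool's z in degrees. In form: [[[gripper, dx, dy, dz, roll], ...]]. A call has 1 to 10 rows; each row is the pose to reach, as a shift and turn from the pose commanded when the call began, along the tool's axes at that moment; what a row does not reach only later rows make up. A row lasts 1/10 s, in which the tool goes at most 50 mm and 8.59 degrees, less where a joint would pass 70% of its speed; a pose out of reach is approached as far as the arm can. A call with a gripper value outside its range is refused whole. The fingers move at their own pace and stop on an object; "newtons" is the grip in N (left out, the last holds). Time passes only in rows, so rows that repeat a pose let the fingers close. It gives the time, the measured TCP pose, the force and the opening at its end, in the units of the state.
- manip.read_state(): the state, without advancing time (a new reading comes with each control period).
- manip.camera(name): name is "scene" or "side" or "wrist"; returns a dict with "img" (400x640x3 uint8, red, green, blue), "vfov" (degrees; the focal length in pixels is half the picture's height over the tangent of half this angle, whatever the lens; pixels are square), "cx", "cy" (the principal point, pixels), "pose" (4x4, takes a point from camera to world coordinates); the wrist camera has in their place "T_tool_cam" (4x4, takes a point from camera to tool coordinates, whose origin is the TCP and whose axes are the flange's). Camera axes: x right, y down, z forward; pixel columns grow to the right and rows downward; lengths in mm; the calibration is good to about 2 mm. A picture is of the moment at which its call begins: read the wrist's pose just before it. There is no depth.
- manip.sign_off(): hands the job in, once; it reports no verdict.
Trained networks look in a picture, given as the dict that the camera call returned (one of the last four; its "shot" number tells which), for a name from the list of things; names that differ only in an ending like _2 or _b are one class to them, and where a whole thing is asked for, a point or a joint stands for the part that bears it (a point fixed in the world has none). Each returns a list of dicts, best first, with "conf" (0 to 1); they miss things now and then, are a little off and sometimes report something else, mostly with a low value. They report only what shows in the picture. A call takes as long as a camera call.
- manip.find_in(target, picture): "rect" ([left, top, width, height] in pixels, round what is visible of it).
- manip.silhouettes(target, picture): "pixels" (400x640 bool, what is visible of it) and "rect" ([left, top, width, height] in pixels, round what is visible of it).
The state is a dict: "clock": time; "joints": joint angles; "qd": joint speeds; "effort": joint torques, N m; "eef_pos": TCP position; "eef_rot": TCP orientation; "wrist_force": force on the tool from outside, world axes, zero at the start; "moment": the same for the moment, N m; "finger_gap": finger opening in mm.
Only numpy, scipy, OpenCV 4.12 (cv2) and the standard library are available. Lean on these libraries where they do the work, as an engineer would, in place of code of your own. Each camera call takes 0.05 s, during which the arm holds its last target. There are 200 camera calls.

## Task

One of the four identical keys on the grey switch box has been left latched down, so its outlet is still live. Find it (a light touch on the keys tells which one), press that key fully in and let go so that it springs back up, so that all four are up at the end. Do not press any of the other three fully in, do not push hard on any key, and do not pick up or shift anything else on the bench.

Things in the scene. Friction and masses are not known exactly. Their poses are not given: they have to be found in the camera images.
- switch_box: grey flat-topped sheet-metal switch box, fixed to the bench, 130 mm deep (x) x 226 mm wide (y), top 52 mm above the bench; origin at the centre of its underside, z up. The four keys stand in one straight row along its y, 46 mm apart, the row 22 mm towards its -x side from the middle
- key_a_base: place of key_a on the box (fixed, axes as the box's): origin on the key's vertical axis, level with the box top. The key is a square white cap, 28 x 28 mm, flat on top, in a 36 mm square grey rim 5 mm high; its top is 16 mm above this origin when up, 12.4 mm when latched down. The letters a to d follow no order along the row
- key_a (a joint): travel of key_a downward in m: 0 = up, 0.0036 = latched down, 0.0058 = fully in at a hard stop (0.0053 for a key that was up). Push-push: after a press beyond about 0.0052 a latched key springs up and stays up, and a key that was up stays latched; after one under 0.0045 it goes back as it was. An up key yields from 1.7 N (3 N at 0.004), a latched one from 2.8 N; about 4 N reaches the stop
- key_b_base: place of key_b on the box (fixed, axes as the box's): origin on the key's vertical axis, level with the box top. The key is a square white cap, 28 x 28 mm, flat on top, in a 36 mm square grey rim 5 mm high; its top is 16 mm above this origin when up, 12.4 mm when latched down. The letters a to d follow no order along the row
- key_b (a joint): travel of key_b downward in m: 0 = up, 0.0036 = latched down, 0.0058 = fully in at a hard stop (0.0053 for a key that was up). Push-push: after a press beyond about 0.0052 a latched key springs up and stays up, and a key that was up stays latched; after one under 0.0045 it goes back as it was. An up key yields from 1.7 N (3 N at 0.004), a latched one from 2.8 N; about 4 N reaches the stop
- key_c_base: place of key_c on the box (fixed, axes as the box's): origin on the key's vertical axis, level with the box top. The key is a square white cap, 28 x 28 mm, flat on top, in a 36 mm square grey rim 5 mm high; its top is 16 mm above this origin when up, 12.4 mm when latched down. The letters a to d follow no order along the row
- key_c (a joint): travel of key_c downward in m: 0 = up, 0.0036 = latched down, 0.0058 = fully in at a hard stop (0.0053 for a key that was up). Push-push: after a press beyond about 0.0052 a latched key springs up and stays up, and a key that was up stays latched; after one under 0.0045 it goes back as it was. An up key yields from 1.7 N (3 N at 0.004), a latched one from 2.8 N; about 4 N reaches the stop
- key_d_base: place of key_d on the box (fixed, axes as the box's): origin on the key's vertical axis, level with the box top. The key is a square white cap, 28 x 28 mm, flat on top, in a 36 mm square grey rim 5 mm high; its top is 16 mm above this origin when up, 12.4 mm when latched down. The letters a to d follow no order along the row
- key_d (a joint): travel of key_d downward in m: 0 = up, 0.0036 = latched down, 0.0058 = fully in at a hard stop (0.0053 for a key that was up). Push-push: after a press beyond about 0.0052 a latched key springs up and stays up, and a key that was up stays latched; after one under 0.0045 it goes back as it was. An up key yields from 1.7 N (3 N at 0.004), a latched one from 2.8 N; about 4 N reaches the stop
- flux_jar: amber glass jar with black lid, 37 mm across, 35 mm high, standing loose on top of the switch box behind the keys; origin at the centre of its underside; a bystander, not to be disturbed
- solder_spool: spool of solder with black flanges, 54 mm across, 40 mm high, standing; origin at the centre of its underside; a bystander, not to be disturbed
- tweezers: steel tweezers lying flat, 130 mm long along its x, 8 mm high; origin at the middle of the underside; a bystander, not to be disturbed
- circuit_board: green circuit board lying flat, 60 x 90 mm, up to 14 mm high; origin at the centre of its underside; a bystander, not to be disturbed
- screwdriver: screwdriver with black handle lying along its x, 170 mm long; origin near mid-length at table level; a bystander, not to be disturbed
- tip_tin: open dark steel tin, 64 mm across, 38 mm high; origin at the centre of its underside; a bystander, not to be disturbed
- rinse_bottle: small white bottle, 42 mm across, 85 mm high, standing; origin at the centre of its underside; a bystander, not to be disturbed

How it is judged:
By the outcome, as a careful person would: the job done as asked, in the order asked, and still so for the second after the job is handed in, with the robot touching nothing.
It also fails if it takes over 48 s, if anything falls off the work surface, if the arm or the gripper's body presses on something with over 40 N, if the wrist force passes 120 N, or if a joint passes its speed limit or range.

## Working session

There is one attempt and no reset: what is moved stays moved. The work goes in short steps, Python scripts to look and compute and a tool call to move; the robot and the scene stay as the last step left them, time stands still between calls to the robot, and variables do not carry over. Pictures are saved under pics/ and viewed, about 8 in all and at most 12, crops included, and the job is handed in when it is done.

Besides the shell and the picture viewer there is one more tool, called in YAML: its name, and indented under it one key for each argument. send_rows: Moves the arm, as the interface text tells. Its arguments: {"type":"object","properties":{"series":{"type":"array"},"newtons":{"type":"number"}},"required":["series"]}

```bash
mkdir -p pics
cat > h.py <<'E'
import numpy as np, cv2
from cell import manip
def K(c):
    f=200/np.tan(np.radians(c["vfov"])/2); return f,c["cx"],c["cy"]
def ray2plane(c,uv,z,pose=None):
    P=np.array(c["pose"] if pose is None else pose); f,cx,cy=K(c)
    d=P[:3,:3]@np.array([(uv[0]-cx)/f,(uv[1]-cy)/f,1]); o=P[:3,3]
    return o+d*(z-o[2])/d[2]
def proj(c,p,pose=None):
    P=np.array(c["pose"] if pose is None else pose); f,cx,cy=K(c)
    q=P[:3,:3].T@(np.array(p)-P[:3,3]); return q[0]/q[2]*f+cx,q[1]/q[2]*f+cy
def save(c,n): cv2.imwrite("pics/"+n,c["img"][:,:,::-1])
E
python3 - <<'E'
from h import *
s=manip.read_state(); print(s)
for n in ["scene","side"]:
    c=manip.camera(n); save(c,n+"1.png"); print(n,{k:c[k] for k in c if k!="img"})
    for t in ["switch_box","key_a","flux_jar"]:
        print(t,[(np.round(d["rect"]),round(d["conf"],2)) for d in manip.find_in(t,c)][:6])
E
```

```text
{'clock': 0.0, 'joints': array([ 1.16741759e+00,  3.00453651e-01,  1.52159716e+00, -9.12922537e-06,
        1.32068965e+00, -6.66275710e-02]), 'qd': array([-0.00078348, -0.00076656,  0.00169443, -0.00025228, -0.00145109,
        0.00066895]), 'effort': array([ 6.77444186e-04, -5.31812632e+01, -3.52731407e+01,  7.08115473e-02,
        2.43827188e-02, -1.06435341e-04]), 'eef_pos': array([181.65020883, 518.86379446, 212.88909539]), 'eef_rot': array([-3.14044681e+00, -6.75956967e-05,  2.80484371e+00]), 'wrist_force': array([-0.17860811,  0.71268182,  0.53363103]), 'moment': array([ 0.02050291, -0.03262129,  0.05575874]), 'finger_gap': 93.8436914784737}
scene {'vfov': 52.76702872475416, 'cx': 317.2559115486788, 'cy': 194.95826391648595, 'pose': array([[ 3.14272368e-01,  8.16747822e-01, -4.83896554e-01,
         9.88806683e+02],
       [ 9.49325542e-01, -2.72379974e-01,  1.56812516e-01,
        -5.16942071e+01],
       [-3.72744986e-03, -5.08657199e-01, -8.60961068e-01,
         7.95762451e+02],
       [ 0.00000000e+00,  0.00000000e+00,  0.00000000e+00,
         1.00000000e+00]]), 'shot': 
[... 379 characters left out ...]
cy': 207.26340979308102, 'pose': array([[-9.49133924e-01, -2.02794482e-01,  2.40871733e-01,
         3.42310966e+02],
       [-3.14848039e-01,  6.01677490e-01, -7.34067374e-01,
         7.91697723e+02],
       [ 3.93771317e-03, -7.72566240e-01, -6.34921963e-01,
         6.89874670e+02],
       [ 0.00000000e+00,  0.00000000e+00,  0.00000000e+00,
         1.00000000e+00]]), 'shot': 2}
switch_box [(array([283., 162.,  98.,  95.]), 0.64), (array([346., 183.,  17.,  17.]), 0.33)]
key_a [(array([338., 199.,  18.,  13.]), 0.7), (array([338., 210.,  14.,  15.]), 0.57), (array([355., 174.,   9.,  10.]), 0.55), (array([344., 184.,  22.,  10.]), 0.52)]
flux_jar [(array([306., 188.,  21.,  23.]), 0.72)]
```

```bash
python3 -c "
import cv2,numpy as np
a=cv2.imread('pics/scene1.png');b=cv2.imread('pics/side1.png')
cv2.imwrite('pics/both1.png',cv2.resize(np.vstack([a,b]),(480,600)))"
```

```text
(no output)
```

View pics/scene1.png

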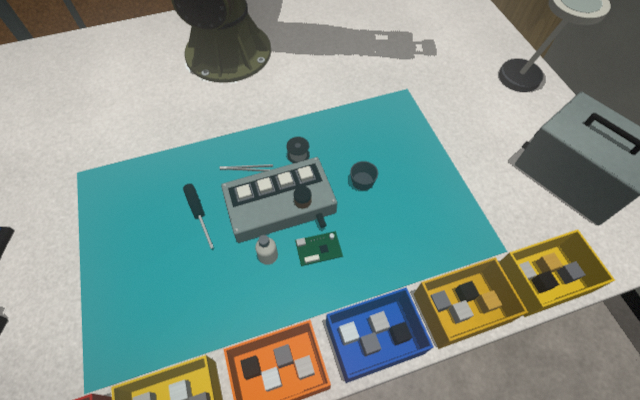

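The scene view shows the box centred near (280,200), with keys at about (244,191), (265,185), (286,179) and (306,173). The jar is at (303,196), the spool at (297,148) and the tweezers at (245,168).

```bash
python3 - <<'E'
from h import *
for n in ["scene","side"]:
    c=manip.camera(n)
    D=manip.silhouettes("key_a",c)
    for d in D:
        ys,xs=np.nonzero(d["pixels"]); uv=(xs.mean(),ys.mean())
        print(n,round(d["conf"],2),np.round(uv,1),len(xs),np.round(ray2plane(c,uv,66),1))
    if n=="scene":
        for uv in [(244,191),(265,185),(286,179),(306,173)]: print(np.round(ray2plane(c,uv,66),1))
    for t,z in [("flux_jar",70),("solder_spool",20),("tip_tin",19),("rinse_bottle",42)]:
        for d in manip.find_in(t,c)[:1]:
            r=d["rect"]; print(t,round(d["conf"],2),np.round(ray2plane(c,(r[0]+r[2]/2,r[1]+r[3]/2),z),0))
E
python3 -c "
import cv2
b=cv2.imread('pics/side1.png')[140:280,250:430]
cv2.imwrite('pics/sidec.png',cv2.resize(b,None,fx=4,fy=4,interpolation=2))"
```

```text
scene 0.74 [305.2 173.2] 167 [518.3  73.6  66. ]
scene 0.61 [284.8 178.8] 176 [518.1  27.7  66. ]
scene 0.53 [243.8 191. ] 169 [520.3 -63.2  66. ]
scene 0.46 [264.3 184.7] 168 [518.6 -18.1  66. ]
[520.4 -62.8  66. ]
[519.9 -16.8  66. ]
[519.5  29.9  66. ]
[518.3  75.4  66. ]
flux_jar 0.67 [580.  52.  70.]
solder_spool 0.85 [417.  84.  20.]
tip_tin 0.89 [534. 208.  19.]
rinse_bottle 0.79 [655. -53.  42.]
side 0.77 [341.9 217.4] 181 [512.3  80.4  66. ]
side 0.64 [357.8 178.7] 164 [514.3 -52.6  66. ]
side 0.53 [347.3 203.8] 195 [513.4  36.7  66. ]
side 0.52 [353.4 190.6] 136 [512.7  -9.   66. ]
flux_jar 0.57 [575.  52.  70.]
solder_spool 0.65 [413.  90.  20.]
tip_tin 0.83 [541. 206.  19.]
rinse_bottle 0.72 [646. -40.  42.]
```

View pics/sidec.png

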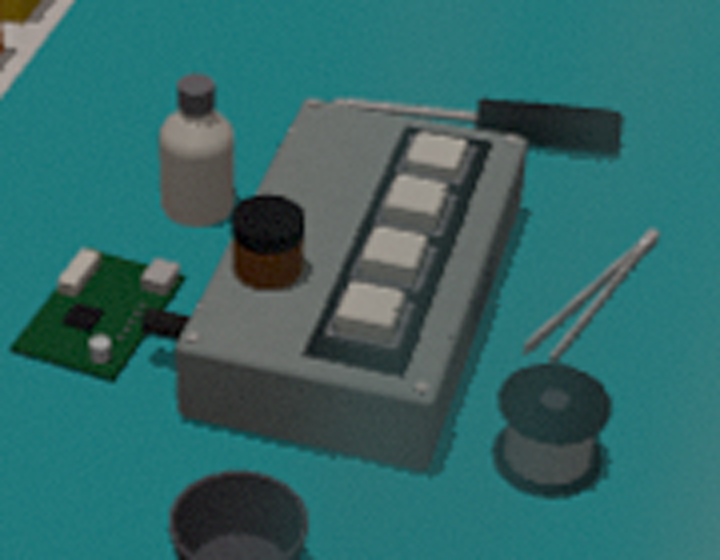

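The side crop shows four keys in a row, the spool on the robot side and the jar behind. The two cameras disagree by about 7 mm, so I take the average. Next I move over the row with the gripper shut and jaw axis along x, and look with the wrist camera.

send_rows:
  series:
    - [[0,-40,-30,0,8],[0,-80,-60,0,16],[0,-120,-90,0,24],[0,-160,-120,0,32],[0,-200,-150,0,40],[0,-240,-182,0,48],[0,-280,-214,0,56],[0,-320,-245,0,64],[0,-360,-275,0,70.7],[0,-400,-305,0,70.7]]

```text
clock: 2.0
eef_pos: [457.6, 99.6, 213.8]
eef_rot: [3.141, -0.0, 1.566]
wrist_force: [0.8, 0.8, -0.2]
finger_gap: 17.3
```

```bash
cat > w.py <<'E'
from h import *
from scipy.spatial.transform import Rotation as R
def wcam():
    s=manip.read_state(); c=manip.camera("wrist")
    T=np.eye(4); T[:3,:3]=R.from_euler("xyz",s["eef_rot"]).as_matrix(); T[:3,3]=s["eef_pos"]
    c["pose"]=T@np.array(c["T_tool_cam"]); return s,c
def st(s=None):
    s=s or manip.read_state()
    print(round(s["clock"],2),np.round(s["eef_pos"],2),np.round(s["eef_rot"],4),"F",np.round(s["wrist_force"],2),"gap",round(s["finger_gap"],1),"q",np.round(s["joints"],2))
E
python3 -c "
from w import *
s,c=wcam(); st(s); print(np.round(c['T_tool_cam'],3),c['vfov']); save(c,'w1.png')
for d in manip.silhouettes('key_a',c):
    ys,xs=np.nonzero(d['pixels']); uv=(xs.mean(),ys.mean()); print(round(d['conf'],2),np.round(uv),d['rect'],np.round(ray2plane(c,uv,68),1))
"
```

```text
2.0 [457.6   99.56 213.76] [ 3.1409e+00 -1.0000e-04  1.5664e+00] F [ 0.79  0.79 -0.22] gap 17.3 q [0.14 0.12 1.74 0.   1.28 0.14]
[[ 1.00000e-03 -9.73000e-01 -2.32000e-01  6.59710e+01]
 [ 1.00000e+00  0.00000e+00  1.00000e-03  1.14700e+00]
 [-1.00000e-03 -2.32000e-01  9.73000e-01 -1.70331e+02]
 [ 0.00000e+00  0.00000e+00  0.00000e+00  1.00000e+00]] 71.80973055552947
0.69 [366. 209.] [354.8, 200.4, 24.8, 21.1] [515.1  74.9  68. ]
0.64 [366. 239.] [352.9, 231.0, 24.3, 15.0] [516.4  37.4  68. ]
```

send_rows:
  series:
    - [[0,-30,20,0,0],[0,-60,40,0,0],[0,-90,58,0,0],[0,-90,58,0,0],[0,-90,58,0,0]]

```text
clock: 2.6
eef_pos: [514.6, 11.8, 213.2]
eef_rot: [-3.141, -0.0, 1.57]
wrist_force: [0.2, 0.6, 0.1]
finger_gap: 0.6
```

```bash
python3 -c "
from w import *
s,c=wcam(); st(s); save(c,'w2.png')
for d in manip.silhouettes('key_a',c):
    ys,xs=np.nonzero(d['pixels']); uv=(xs.mean(),ys.mean()); print(round(d['conf'],2),np.round(uv),np.round(d['rect']),len(xs),np.round(ray2plane(c,uv,68),1))
for p in [(c['pose'][0,3],0,0)]: print(np.round(c['pose'][:3,3]))
"
```

```text
2.6 [514.61  11.79 213.2 ] [-3.1410e+00 -2.0000e-04  1.5702e+00] F [0.22 0.61 0.12] gap 0.6 q [-0.05  0.22  1.62  0.    1.3  -0.05]
0.77 [319. 136.] [307. 125.  27.  22.] 610 [516.7  72.9  68. ]
0.75 [319. 210.] [306. 203.  26.  19.] 469 [516.9 -13.6  68. ]
0.65 [320. 176.] [305. 164.  28.  24.] 569 [517.1  28.1  68. ]
[516.  78. 384.]
```

View pics/w2.png

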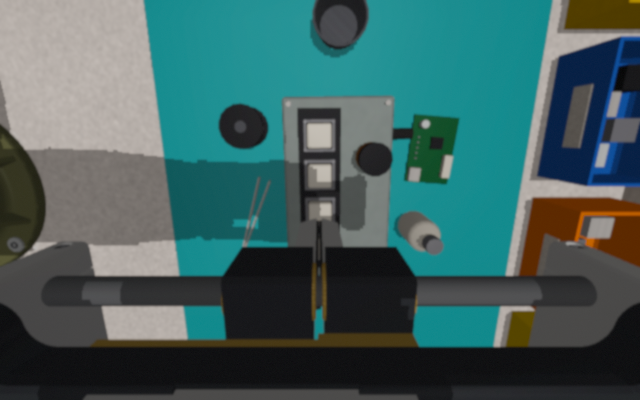

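Wrist view: keys at (319,136), (320,176) and (319,210), with the fourth hidden under the fingers. It agrees with the scene camera, so the keys are at x≈517 and y≈74, 28, −18, −64. I'll probe the key at y=28 first. Tips meet an up key at TCP z≈76 and a latched one at z≈72.4.

send_rows:
  series:
    - [[0,10,1,40,0],[0,19.5,1,80,0],[0,19.5,1,110,0],[0,19.5,1,125,0],[0,19.5,1,130,0],[0,19.5,1,130,0],[0,19.5,1,130,0]]

```text
clock: 3.4
eef_pos: [516.2, 31.4, 84.6]
eef_rot: [3.14, 0.0, 1.571]
wrist_force: [0.7, 1.0, 0.6]
finger_gap: 0.4
```

```bash
python3 -c "
from w import *
s,c=wcam(); st(s); save(c,'w3.png')
for n in ['side']:
    b=manip.camera(n); b2=b['img'][140:280,250:430]; cv2.imwrite('pics/s3.png',cv2.resize(b2,None,fx=4,fy=4,interpolation=2)[:,:,::-1])
for i in range(5):
    manip.camera('side'); s=manip.read_state(); print(np.round(s['wrist_force'],2),np.round(s['eef_pos'],2))
"
```

```text
3.4 [516.25  31.43  84.6 ] [3.1399 0.     1.5714] F [0.7  0.97 0.6 ] gap 0.4 q [-0.01  0.37  1.75 -0.    1.02 -0.01]
[ 0.18  0.69 -0.26] [516.22  31.14  84.41]
[ 0.16 -0.26 -0.91] [516.1   31.12  84.2 ]
[0.79 0.21 0.15] [516.02  31.06  84.04]
[ 0.89 -0.43  0.17] [515.96  31.07  83.88]
[-0.69  0.23  0.32] [515.91  31.06  83.78]
```

View pics/s3.png

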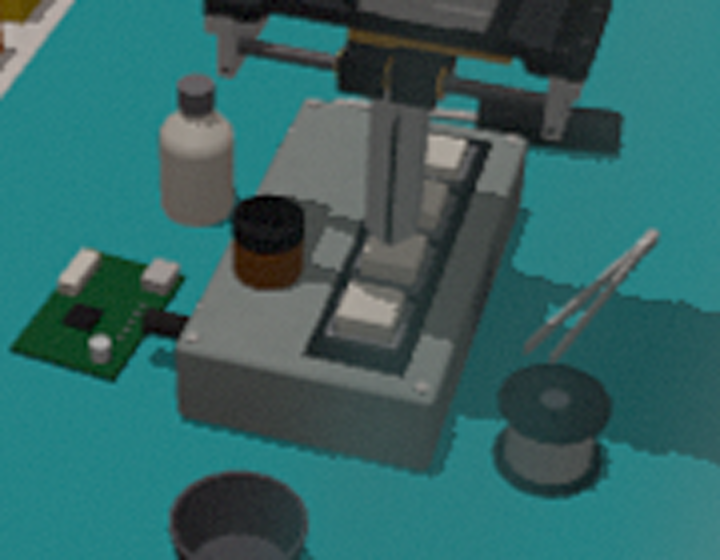

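The fingers stand over the y≈28–31 key, clear of everything else. Position settles slowly, so I'll hold before reading. Now the light probe.

send_rows:
  series:
    - [[0,-2,1,4,0],[0,-2,1,6,0],[0,-2,1,7,0],[0,-2,1,8,0],[0,-2,1,9,0],[0,-2,1,9.6,0],[0,-2,1,9.6,0],[0,-2,1,9.6,0],[0,-2,1,9.6,0]]

```text
clock: 4.65
eef_pos: [516.8, 29.1, 73.9]
eef_rot: [3.141, 0.0, 1.571]
wrist_force: [-1.2, -1.5, 1.8]
finger_gap: 0.7
```

```bash
cat > p.py <<'E'
from w import *
def probe(n=10):
    F=[];P=[]
    for i in range(n):
        manip.camera('side'); s=manip.read_state(); F.append(s['wrist_force']); P.append(s['eef_pos'])
    print(round(s['clock'],2),"F mean",np.round(np.mean(F,0),2),"sd",np.round(np.std(F,0),2),"z",[round(p[2],2) for p in P][::3],"pos",np.round(P[-1],2))
if __name__=="__main__": probe()
E
python3 p.py
```

```text
5.15 F mean [-1.42 -0.97  2.15] sd [0.55 0.41 0.46] z [np.float64(73.91), np.float64(73.89), np.float64(73.87), np.float64(73.87)] pos [516.82  29.08  73.87]
```

This key pushes back with 2.15 N at about 2.1 mm of travel, so it is up. Next is the key at y≈−17.

send_rows:
  series:
    - [[0,0,0,-12,0],[0,0,0,-12,0],[0,-24,0,-12,0],[0,-46,0,-12,0],[0,-46,0,-6,0],[0,-46,0,-3,0],[0,-46,0,-2,0],[0,-46,0,-1,0],[0,-46,0,0,0],[0,-46,0,0,0]]

```text
clock: 6.15
eef_pos: [516.8, -16.4, 73.8]
eef_rot: [-3.141, -0.0, 1.571]
wrist_force: [-1.0, 1.5, 1.4]
finger_gap: 0.3
```

```bash
python3 p.py
```

```text
6.65 F mean [-0.55  1.79  2.28] sd [0.55 0.62 0.31] z [np.float64(73.87), np.float64(73.95), np.float64(73.94), np.float64(73.9)] pos [516.9  -16.89  73.9 ]
```

Also up (2.28 N). Next is y≈−63.

send_rows:
  series:
    - [[0,0,0,-12,0],[0,0,0,-12,0],[0,-24,0,-12,0],[0,-46,0,-12,0],[0,-46,0,-6,0],[0,-46,0,-3,0],[0,-46,0,-2,0],[0,-46,0,-1,0],[0,-46,0,0,0],[0,-46,0,0,0]]

```text
clock: 7.65
eef_pos: [516.8, -62.6, 73.8]
eef_rot: [-3.142, 0.0, 1.571]
wrist_force: [-0.3, -0.5, 0.4]
finger_gap: -0.1
```

```bash
python3 p.py
```

```text
8.15 F mean [0.14 0.02 0.11] sd [0.68 0.52 0.35] z [np.float64(73.89), np.float64(73.94), np.float64(73.91), np.float64(73.87)] pos [516.81 -62.93  73.87]
```

No contact here, so this should be the latched key. I'll lower 2.3 mm more to confirm that it meets the finger at the latched height.

send_rows:
  series:
    - [[0,0,0,0.8,0],[0,0,0,1.5,0],[0,0,0,2.3,0],[0,0,0,2.3,0],[0,0,0,2.3,0]]

```text
clock: 8.65
eef_pos: [516.8, -62.9, 71.7]
eef_rot: [3.141, 0.0, 1.571]
wrist_force: [-1.3, 0.1, 2.9]
finger_gap: 0.5
```

```bash
python3 p.py
```

```text
9.15 F mean [-0.62  0.11  3.02] sd [0.36 0.31 0.22] z [np.float64(71.66), np.float64(71.58), np.float64(71.6), np.float64(71.58)] pos [516.86 -62.94  71.58]
```

Confirmed latched: 3.0 N at 0.8 mm past the latched height. Now I press it in gently, with the stop at z≈70.2.

send_rows:
  series:
    - [[0,0,0,0.4,0],[0,0,0,0.8,0],[0,0,0,1.2,0],[0,0,0,1.2,0],[0,0,0,1.2,0]]

```text
clock: 9.65
eef_pos: [516.8, -62.9, 70.5]
eef_rot: [3.141, 0.0, 1.571]
wrist_force: [-1.4, -0.3, 5.9]
finger_gap: 0.3
```

```bash
python3 p.py
```

```text
10.15 F mean [-1.4   0.06  5.21] sd [0.55 0.52 0.37] z [np.float64(70.47), np.float64(70.46), np.float64(70.46), np.float64(70.48)] pos [516.86 -62.94  70.48]
```

It reached the stop: 5.2 N, against about 4 N needed. I lift off and re-probe lightly to see whether it sprang up.

send_rows:
  series:
    - [[0,0,0,-5,0],[0,0,0,-15,0],[0,0,0,-15,0],[0,0,0,-8,0],[0,0,0,-6,0],[0,0,0,-5,0],[0,0,0,-4,0],[0,0,0,-3.5,0],[0,0,0,-3.5,0]]

```text
clock: 11.05
eef_pos: [516.7, -62.9, 73.7]
eef_rot: [-3.141, -0.0, 1.571]
wrist_force: [-1.9, 0.1, 2.2]
finger_gap: 0.4
```

```bash
python3 p.py
```

```text
11.55 F mean [-2.08  0.46  2.4 ] sd [0.33 0.58 0.48] z [np.float64(73.81), np.float64(73.9), np.float64(73.86), np.float64(73.86)] pos [516.79 -62.92  73.86]
```

It is up now (2.4 N). I'll check the remaining key at y≈75: lift, travel +137.5 in tool x, probe.

send_rows:
  series:
    - [[0,0,0,-15,0],[0,0,0,-15,0],[0,45,0,-15,0],[0,90,0,-15,0],[0,137.5,0,-15,0],[0,137.5,0,-15,0],[0,137.5,0,-6,0],[0,137.5,0,-3,0],[0,137.5,0,-1,0],[0,137.5,0,0,0]]

```text
clock: 12.55
eef_pos: [516.6, 73.7, 73.5]
eef_rot: [-3.141, 0.0, 1.569]
wrist_force: [-2.9, -0.5, 2.7]
finger_gap: 0.4
```

```bash
python3 p.py
```

```text
13.05 F mean [-0.75 -1.62  2.47] sd [0.95 0.59 0.35] z [np.float64(73.51), np.float64(73.99), np.float64(74.06), np.float64(73.99)] pos [517.    74.49  73.99]
```

All four keys respond as up. I lift straight clear and take a last look.

send_rows:
  series:
    - [[0,0,0,-20,0],[0,0,0,-60,0],[0,0,0,-100,0],[0,40,-20,-130,0],[0,80,-40,-140,0],[0,120,-60,-140,0],[0,150,-60,-140,0],[0,150,-60,-140,0],[0,150,-60,-140,0]]

```text
clock: 13.95
eef_pos: [456.6, 224.9, 213.6]
eef_rot: [-3.141, 0.0, 1.572]
wrist_force: [0.8, -0.0, -0.4]
finger_gap: 0.4
```

```bash
python3 -c "
from w import *
st(); a=cv2.imread('pics/sidec.png'); b=manip.camera('side'); b2=cv2.resize(b['img'][140:280,250:430],None,fx=4,fy=4,interpolation=2)[:,:,::-1]
c=manip.camera('scene'); c2=cv2.resize(c['img'][120:280,170:390],None,fx=3,fy=3,interpolation=2)[:,:,::-1]
cv2.imwrite('pics/end.png',cv2.resize(np.hstack([cv2.resize(b2,(617,480)),cv2.resize(c2,(660,480))]),(800,301)))
"
```

```text
13.95 [456.55 224.87 213.58] [-3.1412e+00  2.0000e-04  1.5722e+00] F [ 0.84 -0.05 -0.44] gap 0.4 q [0.39 0.21 1.64 0.   1.3  0.38]
```

View pics/end.png

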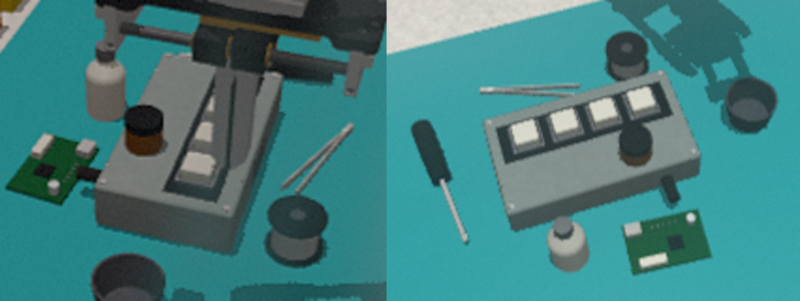

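The closing view shows all four keys, and the jar, spool, tweezers, tin and bottle where they were. The arm is clear, so I hand the job in.

```bash
python3 -c "
from cell import manip
print(manip.sign_off())"
```

```text
the job is handed in; nothing more can be done
None
```

The latched key is released and all four keys are now up; the job was handed in at about 14 s of the 48 s allowed. The latched key was the one at the −y end of the row (x≈517, y≈−63).

- **Finding it:** I touched the keys lightly, about 2 mm of travel on each up key. The keys at y≈28 and y≈−17 pushed back with about 2.2 N, so they were up. The key at y≈−63 met nothing at that height and gave 3.0 N only once the tips were lower, at the latched height.
- **Releasing it:** I pressed it to its stop at about 5.2 N, a little over the 4 N that reaches the stop, and let go.
- **Last checks:** A second light touch on that key gave 2.4 N, so it is up. The fourth key, at y≈74, gave 2.5 N, also up. I did not touch the other two again after the press. By eye, the last pictures show nothing else on the bench moved, and the arm ended about 140 mm above the keys and off to the side, touching nothing.
- **Disagreements:** The scene and side cameras differed by about 7 mm on where the keys were. The wrist camera sided with the scene camera, and the touches agreed. At the stop the measured height was about 0.3 mm above the nominal value.

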